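# Pin the plaster mould halves into line

### The job

The two halves of the plaster mould are out of line: take the tapered steel pin from its wooden rest, put its tip in the hole of the upper half, feel for the hidden hole of the lower half, moving the upper half along with the pin as needed, and drive the pin down so that its taper pulls the halves into line and its collar sits flush on the upper half; then let go. Plaster chips, so never press the pin on the mould with more than 60 N; do not push the mould with the gripper, and leave the things around it alone.

Things in the scene. Friction and masses are not known exactly. Their poses are not given: they have to be found in the camera images.
- pin: Loose steel alignment pin, 0.2 to 0.33 kg, 116 mm long, upright in the wooden rest at the start. Origin at the tip's end, z towards the head. Tip 14 mm in diameter to z = 4 mm (edge bevelled 1.5 mm), straight taper to 23 mm at z = 40 mm, parallel shank to z = 66 mm, round collar 36 mm in diameter z = 66 to 72 mm, square head above. All 66 mm below the collar must go into the mould.
- pin_collar (a point): Centre of the underside of the pin's collar, on the pin's axis 66 mm above its tip.
- pin_head (a point): Centre of the pin's square head, 94 mm above its tip: 22 x 22 mm, sides along the pin's x and y, from 72 to 116 mm above the tip; to be gripped from above across two flats.
- rest: Fixed wooden block 80 x 80 x 75 mm high with one upright hole, 26 mm in diameter and 70 mm deep, in the middle of its top; the pin's collar rests on its top. Origin at the centre of its underside. It stands left or right of the mould.
- bed: Fixed plywood board 180 x 250 x 12 mm under the mould, origin at the centre of its underside, y along its long side. It carries the lower half, the upper half and their pivot bolt (70 mm towards +y).
- upper: Upper half of the mould, a white plaster slab 110 x 220 x 20 mm, underside 70 mm and top 90 mm above the table. Its origin lies on the pivot axis at its underside; its long side runs towards its own -y. It turns only about the upright bolt (0.3 rad either way), stiffly: about 6 N sideways at its hole moves it (as with the pin's tip in the hole), and it stays where it is left.
- pivot (a point): On the pivot axis at the upper half's top face; the bolt's nut rises 14 mm above it.
- upper_hole (a point): Centre of the mouth of the upper half's through hole (25 mm in diameter, 20 mm deep, 1.5 mm chamfer), in its top face, 140 mm from the pivot axis along the upper half's -y. Its x axis points along the upper half's swing. The hole moves with the upper half.
- bottle: Bystander: closed white plastic bottle with a red cap, 60 mm in diameter, 130 mm high, on the other side of the mould from the rest. Origin at the centre of its underside.
- medal: Bystander: cast brass medal 54 mm in diameter, 8 mm thick, lying between the mould and the robot. Origin at the centre of its underside.
- plaque: Bystander: small plaster relief 60 x 80 x 14 mm (relief to 24 mm) lying beyond the mould. Origin at the centre of its underside.
- cup: Bystander: clear plastic cup, 72 mm in diameter at the rim, 85 mm high, standing empty beyond the mould. Origin at the centre of its underside.
- lower_hole_area (a point): Point of the bed, 70 mm above the table at the lower half's top face, under the upper hole as it starts. The lower half (110 x 220 x 58 mm) is clamped fast, turned 0.055 to 0.185 rad anticlockwise (from above) about the bolt, amount not measured: its hole (25 mm wide, 52 mm deep, 1.5 mm chamfer, 140 mm from the bolt) lies 7.5 to 26 mm from this point on the arc towards the bed's +x.
Not all that is in view belongs to the job. There is more than one size of the pin; the one meant has the size given above.

How it is judged:
By the outcome, as a careful person would: the job done as asked, in the order asked, and still so for the second after the job is handed in, with the robot touching nothing.
It also fails if it takes over 64 s, if anything falls off the work surface, if the arm or the gripper's body presses on something with over 40 N, if the wrist force passes 120 N, or if a joint passes its speed limit or range.

### The arm

A 6-joint arm with a two-finger parallel gripper is mounted at the origin on the work surface. World frame = base frame: x ahead of the robot, y to its left, z up, the work surface at z = 0. Lengths are in m, angles in rad, forces in N, time in s.
With the tool pointing down it reaches from about 0.3 to 0.775 m from the base axis. Payload 14.6 kg.
Tool frame: the origin (TCP) lies on the centre line of the jaws, within the pads' length; the fingertips stand 19 mm ahead of it and the grasp point (between the pads) is the TCP (ctrl.tip_reach is the distance from the TCP to the fingertips, in m); x points along the fingers, y is the direction in which the jaws open and shut, and the axes are right-handed (so a half turn about x gives the same grasp; the last joint's range is limited). The gripper opens to 94 mm and grips with 3 to 60 N. Pads are 16 mm wide; open, the fingers measure 119 mm over their backs; the gripper's body (75 mm by 177 mm) begins 78 mm behind the grasp point.
Start: joints at [-1.351, 0.3, 1.521, -0, 1.321, -0.067], TCP at [0.156, -0.528, 0.224] pointing down, gripper open.
Joint ranges: [-3.03, 3.03], [-0.79, 2.21], [0.23, 2.52], [-1.04, 4.18], [0, 3.07], [-2.55, 2.55]. Speed limits (rad/s): [2.22, 2.22, 2.57, 3.14, 3.14, 3.14].

### API

Orientations are given as [roll, pitch, yaw] about the fixed x, y, z axes, in that order (R = Rz(yaw) Ry(pitch) Rx(roll)).
In Python, from station import ctrl, optics, models gives the robot as it stands. The module is installed in compiled form; this text tells all that it offers.
- The arm moves only by the tool arm_command, never from a script. Its argument "deltas" is a list of rows, each an object with "translation": the shift along the tool's x, y, z in units of 25 mm (1.0 is 25 mm), a list of three; "turn": the turn, a rotation vector about the tool's x, y, z in units of 5 degrees (1.0 is 5 degrees), a list of three. In form: [{"translation": [x, y, z], "turn": [rx, ry, rz]}, ...]. A call has 1 to 12 rows; each row is the pose to reach, as a shift and turn from the pose commanded when the call began, along the tool's axes at that moment; what a row does not reach only later rows make up. A row lasts 1/12 s, in which the tool goes at most 41.7 mm and 7.16 degrees, less where a joint would pass 70% of its speed; a pose out of reach is approached as far as the arm can. A call with a gripper value outside its range is refused whole. "gripper" is the finger opening in mm, from 0 to 94, set as the call begins (left out, the last holds). The fingers move at their own pace and stop on an object; "force" is the grip in N (left out, the last holds). Time passes only in rows, so rows that repeat a pose let the fingers close. It gives the time, the measured TCP pose, the force and the opening at its end, in the units of the state.
- ctrl.get_obs(): the state, without advancing time (a new reading comes with each control period).
- optics.camera(name): name is "scene" or "top" or "wrist"; returns the picture (400x640x3 uint8, red, green, blue); there is no depth.
- optics.get_calibration(name): a dict with "K" (3x3 intrinsics, pixels), "origin" and "orientation" of the camera in the world. Camera axes: x right, y down, z forward; pixel columns grow to the right and rows downward; lengths in m; the calibration is good to about 2 mm. A picture is of the moment at which its call begins: read the wrist's pose just before it. get_calibration takes no time and is no camera call; for the wrist camera it gives the pose at the moment of the call.
- ctrl.hand_in(): hands the job in, once; it reports no verdict.
Trained networks look in the newest picture that a camera, given by its name, has taken for a name from the list of things; names that differ only in an ending like _2 or _b are one class to them, and where a whole thing is asked for, a point or a joint stands for the part that bears it (a point fixed in the world has none). Each returns a list of dicts, best first, with "score" (0 to 1); they miss things now and then, are a little off and sometimes report something else, mostly with a low value. They report only what shows in the picture. A call takes as long as a camera call. They do not tell look-alikes from the thing itself.
- models.look_for(target, camera): "box" ([left, top, right, bottom] in pixels, round what is visible of it).
- models.cut_out(target, camera): "pixels" (400x640 bool, what is visible of it) and "box" ([left, top, right, bottom] in pixels, round what is visible of it).
- models.mark_of(target, camera): "at" ([column, row] in pixels: a listed point, or the origin of a listed thing).
The state is a dict: "time_s": time; "qpos": joint angles; "joint_vel": joint speeds; "tau": joint torques, N m; "ee_pos": TCP position; "eef_rot": TCP orientation; "force": force on the tool from outside, world axes, zero at the start; "moment": the same for the moment, N m; "grip_width": finger opening in m.
Only numpy, scipy, OpenCV 4.12 (cv2) and the standard library are available. Lean on these libraries where they do the work, as an engineer would, in place of code of your own. Each camera call takes 0.05 s, during which the arm holds its last target.

## Working session

There is one attempt and no reset: what is moved stays moved. The work goes in short steps, Python scripts to look and compute and a tool call to move; the robot and the scene stay as the last step left them, time stands still between calls to the robot, and variables do not carry over. Pictures are saved under pics/ and viewed, and the job is handed in when it is done.

Besides the shell and the picture viewer there is one more tool, called after "Request:" in YAML: its name, and indented under it one key for each argument. arm_command: Moves the arm, as the interface text tells. Its arguments: {"type":"object","properties":{"deltas":{"type":"array"},"gripper":{"type":"number"},"force":{"type":"number"}},"required":["deltas"]}

```bash
mkdir -p pics; ls; cat > h.py <<'E'
import numpy as np, cv2
from station import ctrl, optics, models
from scipy.spatial.transform import Rotation as R
def save(name,fn):
    im=optics.camera(name); cv2.imwrite(f'pics/{fn}.png',im[:,:,::-1]); return im
def ray(cal,px):
    K=np.array(cal['K']); d=np.linalg.inv(K)@[px[0],px[1],1]
    o=np.array(cal['orientation'])
    M=o if o.shape==(3,3) else R.from_euler('xyz',o).as_matrix()
    return np.array(cal['origin']), M@d
def atz(cal,px,z):
    o,d=ray(cal,px); return o+d*(z-o[2])/d[2]
def proj(cal,p):
    o=np.array(cal['orientation']); M=o if o.shape==(3,3) else R.from_euler('xyz',o).as_matrix()
    c=M.T@(np.array(p)-np.array(cal['origin'])); q=np.array(cal['K'])@c; return q[:2]/q[2]
E
python3 - <<'E'
from h import *
print(ctrl.get_obs())
for n in ['scene','top']:
    save(n,n+'0'); print(n,optics.get_calibration(n))
    for t in ['pin','rest','upper','pin_head','pin_collar','upper_hole','pivot']:
        r=models.mark_of(t,n); print(t,[(np.round(x['at'],1),round(x['score'],2)) for x in r[:4]])
print(ctrl.get_obs()['time_s'])
E
```

```text
pics
{'time_s': 0.0, 'qpos': array([-1.35060436e+00,  3.00490338e-01,  1.52160625e+00, -1.58153824e-05,
        1.32069458e+00, -6.65840327e-02]), 'joint_vel': array([-1.09077546e-03, -7.70908441e-04,  4.96228670e-04,  4.11015593e-05,
        1.46796410e-03,  2.51163502e-04]), 'tau': array([-2.08350255e-03, -5.31807554e+01, -3.52738094e+01,  7.07661593e-02,
        2.44112348e-02, -1.01505952e-04]), 'ee_pos': array([ 0.1555209 , -0.52729324,  0.22386512]), 'eef_rot': array([-1.62459965,  1.56959772,  1.80377293]), 'force': array([ 0.40379869, -0.23756721,  0.87783238]), 'moment': array([0.01073691, 0.04922576, 0.06265664]), 'grip_width': 0.09374683143937348}
scene {'K': array([[452.50783141,   0.        , 314.67504218],
       [  0.        , 452.50783141, 204.98933303],
       [  0.        ,   0.        ,   1.        ]]), 'origin': array([0.92494871, 0.37395842, 0.9517808 ]), 'orientation': array([-2.57789842,  0.01648869,  2.42966973])}
pin [(array([266.2, 149.7]), 0.73), (array([255.8, 129.7]), 0.72), (array([290.1, 131.3]), 0.56)]
rest [(array([267. , 155.5]), 0.95), (array([352.2
[... 516 characters left out ...]
],
       [  0.        ,   0.        ,   1.        ]]), 'origin': array([ 0.45323943, -0.05179725,  1.25447114]), 'orientation': array([-3.03356318,  0.01588864, -1.57370118])}
pin [(array([411.7, 211.2]), 0.66), (array([441.5, 223.9]), 0.5), (array([416.7, 240.3]), 0.45), (array([209.4, 233.7]), 0.2)]
rest [(array([410.8, 208.1]), 0.68)]
upper [(array([273.8, 191.6]), 0.88)]
pin_head [(array([413.5, 213.2]), 0.69), (array([421.5, 243.2]), 0.6), (array([449.7, 223.8]), 0.6), (array([276.6, 194.3]), 0.37)]
pin_collar [(array([414. , 206.9]), 0.68), (array([420. , 243.8]), 0.64), (array([446. , 223.5]), 0.48)]
upper_hole [(array([323.8, 182. ]), 0.81)]
pivot [(array([276.6, 192.1]), 0.81)]
0.8
```

View pics/scene0.png

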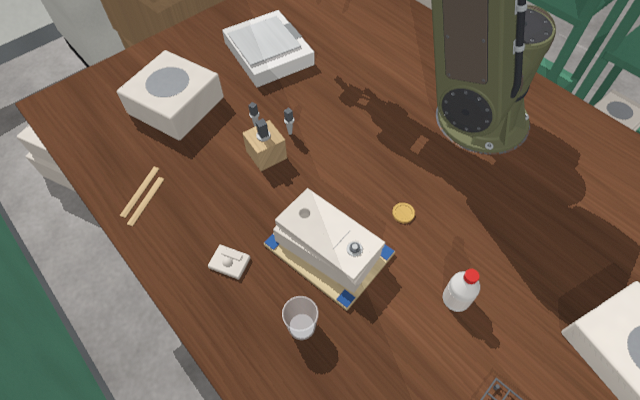

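View pics/top0.png

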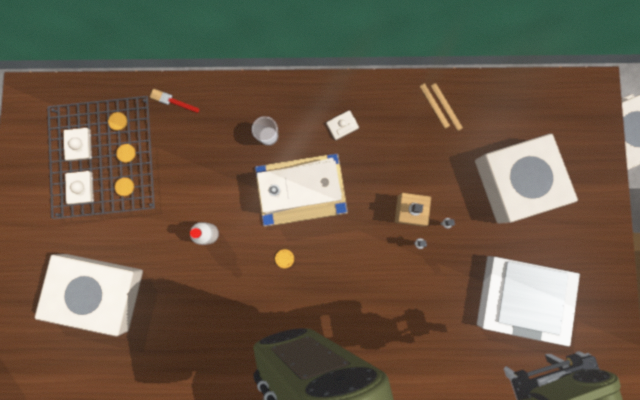

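```bash
python3 - <<'E'
import cv2
a=cv2.imread('pics/scene0.png')[85:225,225:365]; b=cv2.imread('pics/top0.png')[150:270,380:500]
cv2.imwrite('pics/crop0.png',cv2.hconcat([cv2.resize(a,(400,400),interpolation=2),cv2.resize(b,(400,400),interpolation=2)]))
E
```

```text
(no output)
```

View pics/crop0.png

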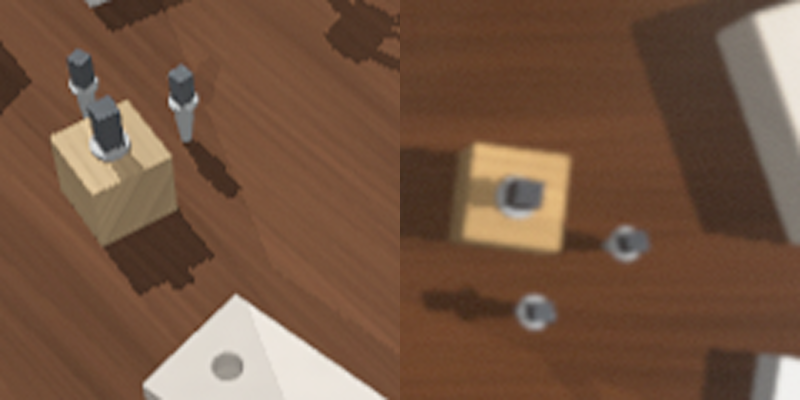

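```bash
python3 - <<'E'
from h import *
cs=optics.get_calibration('scene'); ct=optics.get_calibration('top')
print('wrist',optics.get_calibration('wrist'))
def pr(n,p): print(n,np.round(p,4))
for n,a,b,z in [('rest top c',None,(414,208.5),.075),('pin head',(261.5,129.5),(414.5,210),.103),('upper_hole',(304,213),(324,182),.09),('pivot',(355.5,249),(275.5,191.5),.10),
  ('small1',(253,113),(448,223.5),.09),('small2',(288.5,118),(420,243.5),.09),('bottle',None,(204,233),.1),('medal',(403,212),(285,259),.008),('plaque',(229,262),(342,125),.014),('cup',(300,320),(265,130),.08)]:
    pr(n+' top',atz(ct,b,z)); 
    if a: pr(n+' scn',atz(cs,a,z))
for px in [(257,167),(266,224),(346,214),(340,156)]: pr('bed corner',atz(ct,px,.012))
o=ctrl.get_obs(); M=R.from_euler('xyz',o['eef_rot']).as_matrix(); print(np.round(M,3))
E
```

```text
wrist {'K': array([[316.88906346,   0.        , 314.3400193 ],
       [  0.        , 316.88906346, 202.10405939],
       [  0.        ,   0.        ,   1.        ]]), 'origin': array([ 0.23654248, -0.5031627 ,  0.38478235]), 'orientation': array([ 2.84901120e+00, -6.98546285e-04, -1.28444843e+00])}
rest top c top [ 0.5362 -0.2978  0.075 ]
pin head top [ 0.5301 -0.2932  0.103 ]
pin head scn [ 0.5391 -0.2971  0.103 ]
upper_hole top [ 0.6098 -0.0478  0.09  ]
upper_hole scn [ 0.6114 -0.0475  0.09  ]
pivot top [0.5828 0.0855 0.1   ]
pivot scn [0.5909 0.0962 0.1   ]
small1 top [ 0.4937 -0.3861  0.09  ]
small1 scn [ 0.5154 -0.3673  0.09  ]
small2 top [ 0.4396 -0.3084  0.09  ]
small2 scn [ 0.4576 -0.2924  0.09  ]
bottle top [0.4698 0.2799 0.1   ]
medal top [0.3949 0.0671 0.008 ]
medal scn [0.3988 0.0695 0.008 ]
plaque top [ 0.792  -0.1023  0.014 ]
plaque scn [ 0.7963 -0.0977  0.014 ]
cup top [0.761  0.1192 0.08  ]
cup scn [0.7721 0.1307 0.08  ]
bed corner [0.6663 0.1518 0.012 ]
bed corner [0.4968 0.1231 0.012 ]
bed corner [ 0.5252 -0.1117  0.012 ]
bed corner [ 0.6981 -0.0956  0.012 ]
[[-0.     0.283 -0.959]
 [ 0.    -0.959 -0.283]
 [-1.    -0.    -0.   ]]
```

Request:
arm_command:
  deltas:
    - {"translation": [-0.5,-0.3,-0.9],"turn": [0,0,0]}
    - {"translation": [-1.2,-0.8,-2.4],"turn": [0,0,0]}
    - {"translation": [-1.2,-1.3,-4.0],"turn": [0,0,0]}
    - {"translation": [-1.2,-1.8,-5.6],"turn": [0,0,0]}
    - {"translation": [-1.2,-2.3,-7.2],"turn": [0,0,0]}
    - {"translation": [-1.2,-2.8,-8.8],"turn": [0,0,0]}
    - {"translation": [-1.2,-3.3,-10.4],"turn": [0,0,0]}
    - {"translation": [-1.2,-3.8,-12.0],"turn": [0,0,0]}
    - {"translation": [-1.2,-4.3,-13.5],"turn": [0,0,0]}
    - {"translation": [-1.2,-4.8,-14.8],"turn": [0,0,0]}
    - {"translation": [-1.2,-5.1,-15.7],"turn": [0,0,0]}
    - {"translation": [-1.2,-5.1,-15.9],"turn": [0,0,0]}
  gripper: 50
  force: 40

```text
time_s: 1.8
ee_pos: [0.5032, -0.2902, 0.2542]
eef_rot: [-2.013, 1.57, 1.419]
force: [-0.2, -0.1, -0.2]
grip_width: 0.0503
```

```bash
python3 - <<'E'
from h import *
o=ctrl.get_obs(); print(o['time_s'],o['ee_pos'],o['eef_rot'],o['grip_width'])
cal=optics.get_calibration('wrist'); save('wrist','w1')
for t in ['pin_head','pin_collar','rest']:
    r=models.mark_of(t,'wrist'); print(t,[(np.round(x['at'],1),round(x['score'],2),atz(cal,x['at'],{'pin_head':.103,'pin_collar':.075,'rest':0}[t]).round(4)) for x in r[:4]])
E
```

```text
1.8 [ 0.50317428 -0.29017429  0.25417736] [-2.01304268  1.57028574  1.41888245] 0.05028104968552198
pin_head [(array([330.4, 167.7]), 0.93, array([ 0.533 , -0.2976,  0.103 ])), (array([400.5, 217.9]), 0.81, array([ 0.5034, -0.3835,  0.103 ])), (array([322.6, 240.2]), 0.79, array([ 0.4561, -0.313 ,  0.103 ]))]
pin_collar [(array([317.3, 237.1]), 0.76, array([ 0.4466, -0.3103,  0.075 ])), (array([334.3, 160.5]), 0.75, array([ 0.5371, -0.3021,  0.075 ])), (array([395.1, 211.9]), 0.6, array([ 0.5011, -0.3856,  0.075 ]))]
rest [(array([327.9, 149.9]), 0.97, array([ 0.5375, -0.298 ,  0.    ]))]
```

View pics/w1.png

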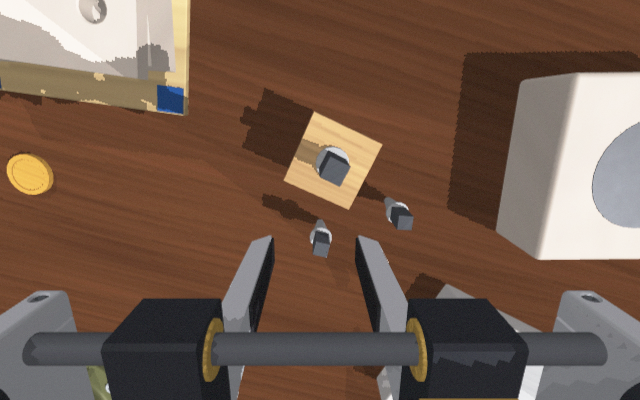

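```bash
python3 - <<'E'
import cv2
a=cv2.imread('pics/w1.png')[130:200,295:365]
cv2.imwrite('pics/crop1.png',cv2.resize(a,(560,560),interpolation=cv2.INTER_CUBIC))
E
```

```text
(no output)
```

View pics/crop1.png

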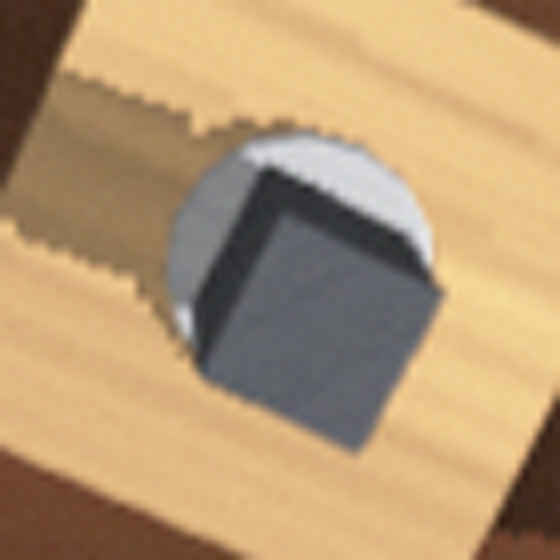

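```bash
python3 - <<'E'
from h import *
cal=optics.get_calibration('wrist')
c=np.array([(285,210),(442,293),(358,452),(203,373)])/8+[295-.5,130-.5]
P=np.array([atz(cal,p,.125) for p in c]); print(P.round(4),P.mean(0))
for i in range(4):
    e=P[(i+1)%4]-P[i]; print(np.linalg.norm(e),np.degrees(np.arctan2(e[1],e[0])))
o=ctrl.get_obs(); M=R.from_euler('xyz',o['eef_rot']).as_matrix(); print(M.round(3),np.degrees(np.arctan2(M[1,1],M[0,1])))
# rest corners z .075
for p in [(314,111),(382,146),(351,209),(284,181)]: print(atz(cal,p,.075).round(4))
E
```

```text
[[ 0.5438 -0.2954  0.125 ]
 [ 0.5398 -0.3156  0.125 ]
 [ 0.519  -0.312   0.125 ]
 [ 0.523  -0.2918  0.125 ]] [ 0.53139957 -0.30372539  0.125     ]
0.020619924405002824 -101.33033364392234
0.021027052975951796 170.2189260203605
0.020576782368854702 78.96945479547594
0.02113588974735307 -9.671293478478203
[[-0.     0.282 -0.959]
 [-0.    -0.959 -0.282]
 [-1.    -0.     0.   ]] -73.607942745777
[ 0.5768 -0.2703  0.075 ]
[ 0.5628 -0.3498  0.075 ]
[ 0.4867 -0.3402  0.075 ]
[ 0.4966 -0.2595  0.075 ]
```

Request:
arm_command:
  deltas:
    - {"translation": [0.2,0.3,-0.3],"turn": [-0.7,0,0]}
    - {"translation": [0.5,0.6,-0.6],"turn": [-2.0,0,0]}
    - {"translation": [0.8,0.85,-0.92],"turn": [-3.4,0,0]}
    - {"translation": [0.8,0.85,-0.92],"turn": [-4.8,0,0]}
    - {"translation": [0.8,0.85,-0.92],"turn": [-6.2,0,0]}
    - {"translation": [0.8,0.85,-0.92],"turn": [-7.6,0,0]}
    - {"translation": [0.8,0.85,-0.92],"turn": [-9.0,0,0]}
    - {"translation": [0.8,0.85,-0.92],"turn": [-10.4,0,0]}
    - {"translation": [0.8,0.85,-0.92],"turn": [-11.6,0,0]}
    - {"translation": [0.8,0.85,-0.92],"turn": [-12.4,0,0]}
    - {"translation": [0.8,0.85,-0.92],"turn": [-12.6,0,0]}
  gripper: 42

```text
time_s: 2.92
ee_pos: [0.5278, -0.3079, 0.2347]
eef_rot: [0.754, 1.57, -1.0]
force: [0.2, 0.6, 0.7]
grip_width: 0.0424
```

```bash
python3 - <<'E'
from h import *
o=ctrl.get_obs(); print(o['time_s'],o['ee_pos'],o['eef_rot'],o['grip_width'],o['qpos'].round(3))
M=R.from_euler('xyz',o['eef_rot']).as_matrix(); print(M.round(3))
cal=optics.get_calibration('wrist'); im=save('wrist','w2')
c=proj(cal,[.531,-.304,.11]); print(c)
x,y=int(c[0])-50,int(c[1])-40
print(x,y)
cv2.imwrite('pics/crop2.png',cv2.resize(im[max(y,0):y+80,x:x+100,::-1],None,fx=7,fy=7,interpolation=cv2.INTER_CUBIC))
E
```

```text
2.9167 [ 0.52775251 -0.30791876  0.23472471] [ 0.75400592  1.57047039 -0.99963469] 0.042416705299897065 [-0.588  0.43   1.321 -0.     1.39  -0.405]
[[ 0.     0.983 -0.182]
 [-0.    -0.182 -0.983]
 [-1.     0.     0.   ]]
[317.08545256 196.37770496]
267 156
```

View pics/crop2.png

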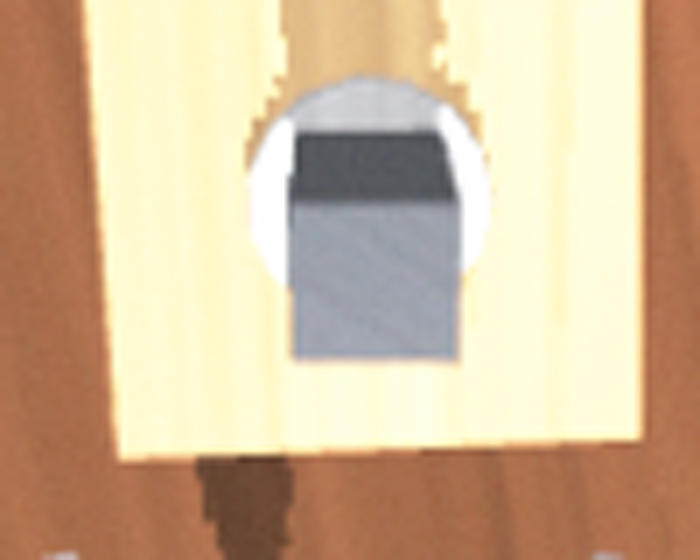

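View pics/w2.png

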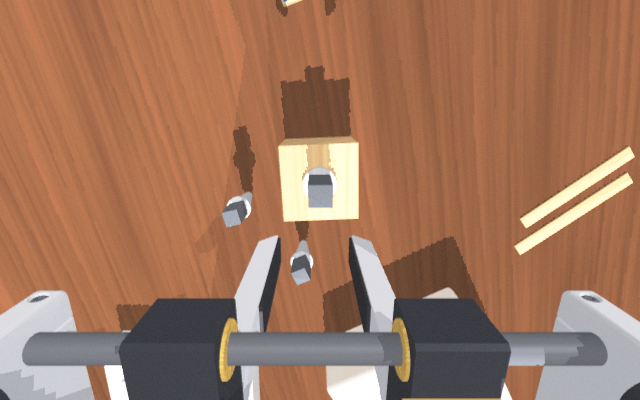

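```bash
python3 - <<'E'
from h import *
o=ctrl.get_obs(); M=R.from_euler('xyz',o['eef_rot']).as_matrix(); print(o['ee_pos'])
cal=optics.get_calibration('wrist')
c=np.array([(288,200),(458,200),(460,358),(292,360)])/7+[267-.5,156-.5]
P=np.array([atz(cal,p,.125) for p in c]); m=P.mean(0); print(P.round(4),m)
# head lower front corners at z .081: not visible; collar top circle centre at z .081 approx crop (370,195)
print('collar',atz(cal,np.array([370,196])/7+[266.5,155.5],.081))
rc=np.array([(88,0),(640,440),(120,460)])/7+[266.5,155.5]
print([atz(cal,p,.075).round(4) for p in rc])
for i in range(4):
    e=P[(i+1)%4]-P[i]; print(np.linalg.norm(e),np.degrees(np.arctan2(e[1],e[0])))
print(M.T@(m-o['ee_pos'])/.025)
E
```

```text
[ 0.52790222 -0.30774036  0.23467537]
[[ 0.5257 -0.2871  0.125 ]
 [ 0.5466 -0.291   0.125 ]
 [ 0.5434 -0.3115  0.125 ]
 [ 0.5222 -0.3078  0.125 ]] [ 0.53448322 -0.29937883  0.125     ]
collar [ 0.53466266 -0.2989797   0.081     ]
[array([ 0.4997, -0.2644,  0.075 ]), array([ 0.5682, -0.3457,  0.075 ]), array([ 0.4893, -0.3342,  0.075 ])]
0.021248546736247428 -10.619779008883677
0.02072704356001218 -98.99239565356639
0.021455242598297838 170.09513344047213
0.020989891612905716 80.427412052515
[ 4.38696414  0.19660473 -0.37808729]
```

Request:
arm_command:
  deltas:
    - {"translation": [0.3,0.2,-0.36],"turn": [0,0,0]}
    - {"translation": [1.2,0.2,-0.36],"turn": [0,0,0]}
    - {"translation": [2.2,0.2,-0.36],"turn": [0,0,0]}
    - {"translation": [3.2,0.2,-0.36],"turn": [0,0,0]}
    - {"translation": [4.1,0.2,-0.36],"turn": [0,0,0]}
    - {"translation": [4.8,0.2,-0.36],"turn": [0,0,0]}
    - {"translation": [5.15,0.2,-0.36],"turn": [0,0,0]}
    - {"translation": [5.15,0.2,-0.36],"turn": [0,0,0]}
    - {"translation": [5.15,0.2,-0.36],"turn": [0,0,0]}

```text
time_s: 3.72
ee_pos: [0.5356, -0.2987, 0.106]
eef_rot: [1.305, 1.571, -0.451]
force: [-0.3, 0.1, 0.9]
grip_width: 0.0425
```

```bash
python3 - <<'E'
from h import *
o=ctrl.get_obs(); print(o['time_s'],o['ee_pos'],o['force'],o['grip_width'])
save('wrist','w3')
E
```

```text
3.7167 [ 0.53561827 -0.29868226  0.10602605] [-0.33006855  0.07028164  0.86252148] 0.042483507137844656
```

View pics/w3.png

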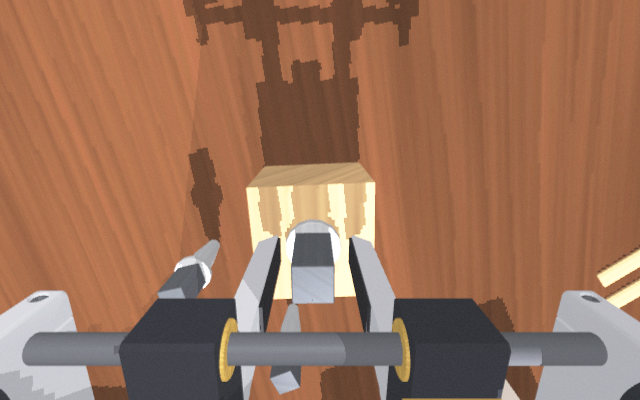

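```bash
python3 - <<'E'
from h import *
o=ctrl.get_obs(); M=R.from_euler('xyz',o['eef_rot']).as_matrix()
cal=optics.get_calibration('wrist')
P=np.array([atz(cal,p,.125) for p in [(291,266),(334,266),(333,303),(292,303)]]); print(P.round(4),P.mean(0),o['ee_pos']); print(M.T@(P.mean(0)-o['ee_pos'])*1e3)
E
```

```text
[[ 0.5259 -0.2882  0.125 ]
 [ 0.547  -0.2921  0.125 ]
 [ 0.5429 -0.3131  0.125 ]
 [ 0.5221 -0.3091  0.125 ]] [ 0.53448025 -0.30061936  0.125     ] [ 0.53586652 -0.29890449  0.10672932]
[-18.27108857  -1.02334017   1.94945582]
```

Request:
arm_command:
  deltas:
    - {"translation": [0,-0.04,0.06],"turn": [0,0,0]}
    - {"translation": [0,-0.04,0.06],"turn": [0,0,0]}
    - {"translation": [0,-0.04,0.06],"turn": [0,0,0]}
    - {"translation": [0,-0.04,0.06],"turn": [0,0,0]}
    - {"translation": [0,-0.04,0.06],"turn": [0,0,0]}
    - {"translation": [0,-0.04,0.06],"turn": [0,0,0]}
  gripper: 15
  force: 60

```text
time_s: 4.27
ee_pos: [0.5344, -0.3002, 0.1063]
eef_rot: [1.117, 1.57, -0.638]
force: [-1.2, 0.1, 5.8]
grip_width: 0.0216
```

```bash
python3 - <<'E'
from h import *
o=ctrl.get_obs(); M=R.from_euler('xyz',o['eef_rot']).as_matrix()
print(o['time_s'],o['ee_pos'],o['force'],o['moment'],o['grip_width'],M.round(3),o['qpos'].round(3))
E
```

```text
4.2667 [ 0.53436218 -0.3002239   0.10632603] [-1.24081554  0.11373625  5.7660756 ] [-0.01139776  0.11921686 -0.08696354] 0.0216224766533478 [[ 0.001  0.983 -0.184]
 [-0.001 -0.184 -0.983]
 [-1.     0.001  0.   ]] [-0.572  0.552  1.451 -0.     1.138 -0.387]
```

Request:
arm_command:
  deltas:
    - {"translation": [-0.3,0,0],"turn": [0,0,0]}
    - {"translation": [-1.0,0,0],"turn": [0,0,0]}
    - {"translation": [-2.0,0,0],"turn": [0,0,0]}
    - {"translation": [-3.0,0,0],"turn": [0,0,0]}
    - {"translation": [-4.0,0.1,-0.4],"turn": [-0.5,0,0]}
    - {"translation": [-4.8,0.3,-1.5],"turn": [-1.2,0,0]}
    - {"translation": [-4.9,0.5,-2.9],"turn": [-2.0,0,0]}
    - {"translation": [-4.9,0.8,-4.3],"turn": [-2.8,0,0]}
    - {"translation": [-4.9,1.1,-5.7],"turn": [-3.6,0,0]}
    - {"translation": [-4.9,1.3,-6.7],"turn": [-4.0,0,0]}
    - {"translation": [-4.9,1.33,-7.2],"turn": [-4.0,0,0]}
    - {"translation": [-4.9,1.33,-7.2],"turn": [-4.0,0,0]}

```text
time_s: 5.27
ee_pos: [0.6002, -0.1268, 0.228]
eef_rot: [-2.364, 1.57, 2.515]
force: [-0.2, 0.1, -2.6]
grip_width: 0.0218
```

Request:
arm_command:
  deltas:
    - {"translation": [0,0,0],"turn": [0,0,0]}
    - {"translation": [0,0,0],"turn": [0,0,0]}

```text
time_s: 5.43
ee_pos: [0.5994, -0.1303, 0.2281]
eef_rot: [-1.277, 1.57, -2.685]
force: [0.7, 0.1, -2.3]
grip_width: 0.0218
```

```bash
python3 - <<'E'
from h import *
o=ctrl.get_obs(); M=R.from_euler('xyz',o['eef_rot']).as_matrix()
print(o['time_s'],o['ee_pos'],o['force'],o['moment'],o['grip_width'],M.round(3),o['qpos'].round(3))
cal=optics.get_calibration('wrist'); print(repr(cal['origin']),repr(cal['orientation']))
save('wrist','w4'); 
for t,z in [('upper_hole',.09),('pivot',.09)]:
    r=models.mark_of(t,'wrist'); print(t,[(np.round(x['at'],1),round(x['score'],2),atz(cal,x['at'],z).round(4)) for x in r[:4]])
save('scene','s4'); print(ctrl.get_obs()['time_s'])
E
```

```text
5.4333 [ 0.59943341 -0.13032745  0.22813528] [ 0.66970047  0.0507223  -2.34219479] [-0.0364077  -0.10632017 -0.03758957] 0.021841171951803687 [[-0.     0.987  0.162]
 [-0.     0.162 -0.987]
 [-1.    -0.     0.   ]] [-0.274  0.44   1.321 -0.     1.38  -0.437]
array([ 0.58584073, -0.04653114,  0.38845142]) array([2.84851427e+00, 7.00318522e-04, 1.62475450e-01])
upper_hole [(array([338.4, 111.9]), 0.74, array([ 0.6079, -0.0477,  0.09  ]))]
pivot []
5.6333
```

View pics/w4.png

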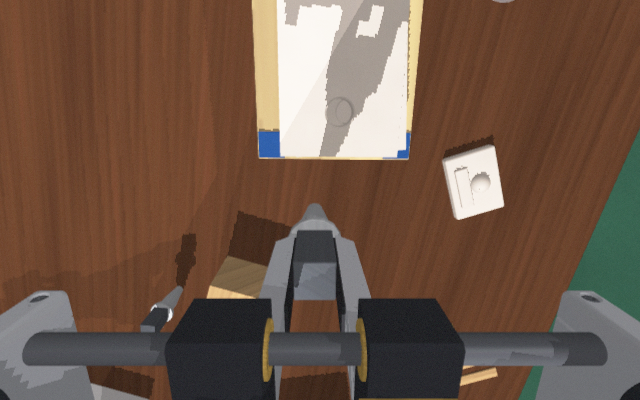

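View pics/s4.png

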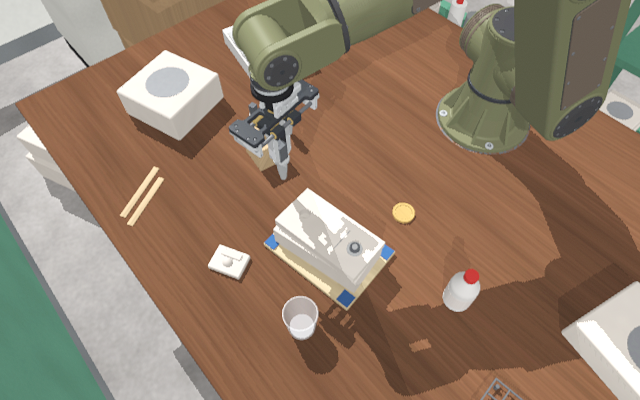

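```bash
python3 - <<'E'
from h import *
o=ctrl.get_obs(); cal=optics.get_calibration('wrist'); p=o['ee_pos'].copy(); print(p)
print('tip pred',proj(cal,p-[0,0,.097]),'headtop',proj(cal,p+[0,0,.019]))
print(atz(cal,(338.5,112),.09),atz(cal,(315,208),p[2]-.097))
im=cv2.imread('pics/w4.png')
cv2.imwrite('pics/crop4.png',cv2.hconcat([cv2.resize(im[85:145,300:380],(480,360),interpolation=2),cv2.resize(im[195:255,275:355],(480,360),interpolation=2)])[:, :800])
E
```

```text
[ 0.59956166 -0.13018808  0.22821942]
tip pred [314.33091201 210.188995  ] headtop [314.25160943 282.24705083]
[ 0.60820374 -0.04762128  0.09      ] [ 0.59980678 -0.12815615  0.13121942]
```

View pics/crop4.png

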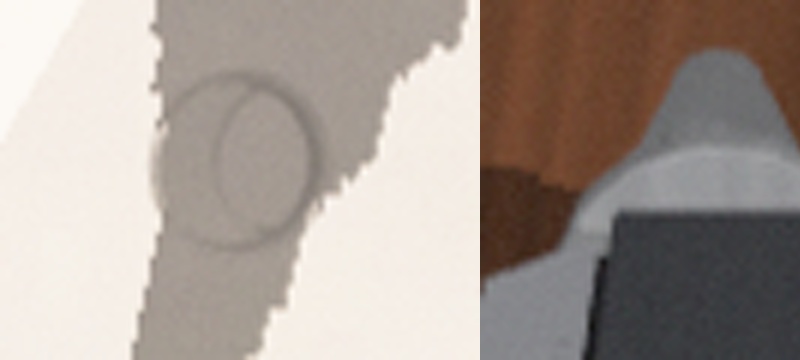

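```bash
python3 - <<'E'
from h import *
cal=optics.get_calibration('wrist')
im=cv2.imread('pics/w4.png')
g=cv2.createCLAHE(4,(2,2)).apply(cv2.cvtColor(im[88:136,312:368],cv2.COLOR_BGR2GRAY))
cv2.imwrite('pics/crop5.png',cv2.resize(g,None,fx=12,fy=12,interpolation=cv2.INTER_CUBIC))
f=lambda u,v,z:atz(cal,(u/6+299.5,v/6+84.5),z)
print('UL',f(155,160,.09),'UR',f(322,160,.09),'top',f(240,72,.09),'bot',f(240,250,.09),'LL',f(213,160,.07), 'URbottom',f(310,160,.07))
E
```

```text
UL [ 0.59630378 -0.04883721  0.09      ] UR [ 0.62117732 -0.04475788  0.09      ] top [ 0.60663869 -0.03436754  0.09      ] bot [ 0.61140508 -0.05976974  0.09      ] LL [ 0.60621719 -0.04748628  0.07      ] URbottom [ 0.62163245 -0.04495813  0.07      ]
```

View pics/crop5.png

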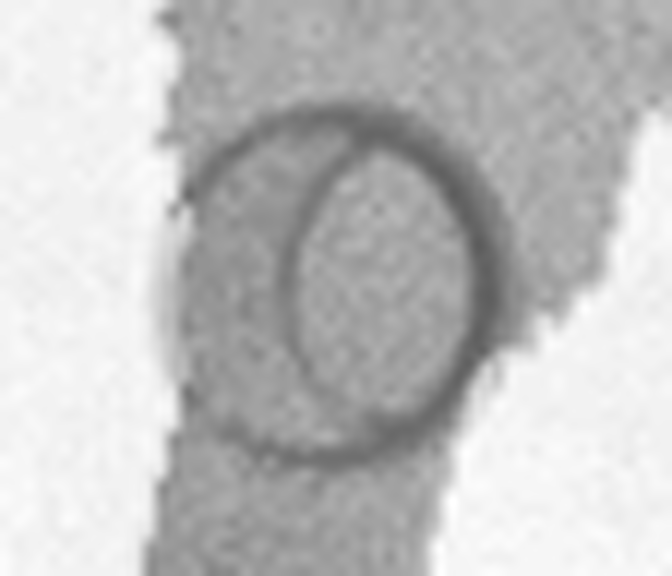

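Request:
arm_command:
  deltas:
    - {"translation": [0,0.2,-0.5],"turn": [0,0,0]}
    - {"translation": [0,0.4,-1.3],"turn": [0,0,0]}
    - {"translation": [0,0.7,-2.3],"turn": [0,0,0]}
    - {"translation": [0.3,0.9,-3.0],"turn": [0,0,0]}
    - {"translation": [0.8,0.9,-3.23],"turn": [0,0,0]}
    - {"translation": [1.1,0.9,-3.23],"turn": [0,0,0]}
    - {"translation": [1.1,0.9,-3.23],"turn": [0,0,0]}
    - {"translation": [1.1,0.9,-3.23],"turn": [0,0,0]}

```text
time_s: 6.3
ee_pos: [0.6087, -0.0463, 0.2006]
eef_rot: [-1.689, 1.57, -3.096]
force: [0.2, 0.0, -2.4]
grip_width: 0.0217
```

```bash
python3 - <<'E'
from h import *
o=ctrl.get_obs(); 
print(o['time_s'],o['ee_pos'],o['force'],o['moment'],o['grip_width'])
cal=optics.get_calibration('wrist'); a=save('wrist','w6'); b=save('scene','s6'); c=save('top','t6')
p=o['ee_pos']; tip=p-[0,0,.0973]
print('tip px wrist',proj(cal,tip))
cs=optics.get_calibration('scene'); print('scene tip',proj(cs,tip),'hole',proj(cs,[.6088,-.0469,.09]))
cv2.imwrite('pics/crop6.png',cv2.hconcat([cv2.resize(a[170:270,260:360],(400,400),interpolation=2),cv2.resize(b[165:235,265:335],(400,400),interpolation=2)])[:,:,::-1])
E
```

```text
6.3 [ 0.60874359 -0.04628479  0.20061559] [ 0.17590596  0.03437173 -2.36495677] [-0.07466511 -0.08873563 -0.00176144] 0.02172992254261695
tip px wrist [314.37466623 210.1027873 ]
scene tip [305.08694578 209.53954553] hole [305.09520846 212.51584955]
```

View pics/crop6.png

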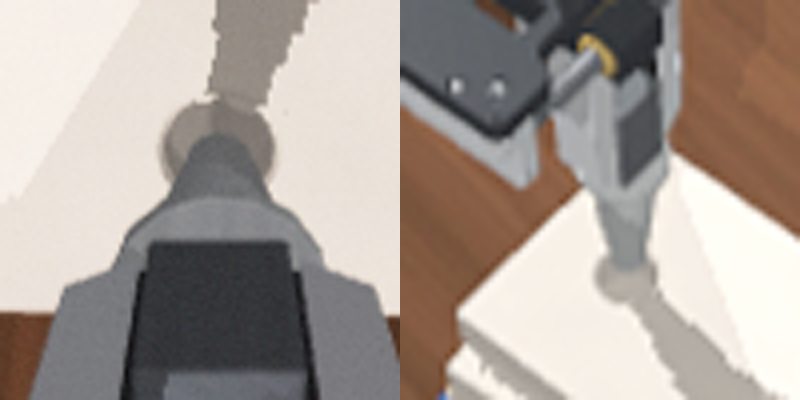

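Request:
arm_command:
  deltas:
    - {"translation": [0.2,0,0],"turn": [0,0,0]}
    - {"translation": [0.4,0,0],"turn": [0,0,0]}
    - {"translation": [0.6,0,0],"turn": [0,0,0]}
    - {"translation": [0.8,0,0],"turn": [0,0,0]}
    - {"translation": [1.0,0,0],"turn": [0,0,0]}
    - {"translation": [1.1,0,0],"turn": [0,0,0]}
    - {"translation": [1.1,0,0],"turn": [0,0,0]}

```text
time_s: 7.03
ee_pos: [0.6086, -0.0458, 0.1724]
eef_rot: [-1.858, 1.57, 3.019]
force: [-0.1, -0.5, -2.5]
grip_width: 0.0217
```

```bash
python3 - <<'E'
from h import *
o=ctrl.get_obs(); M=R.from_euler('xyz',o['eef_rot']).as_matrix()
print(o['time_s'],o['ee_pos'],o['force'],o['moment'],o['grip_width'],M.round(3))
E
```

```text
7.0333 [ 0.60855808 -0.04580582  0.1723549 ] [-0.05680175 -0.49174371 -2.5102694 ] [-0.04393033 -0.0207419  -0.05020851] 0.02168400362962869 [[-0.001  0.986  0.164]
 [ 0.     0.164 -0.986]
 [-1.    -0.001 -0.   ]]
```

Request:
arm_command:
  deltas:
    - {"translation": [0,0.05,0],"turn": [0,0,0]}
    - {"translation": [0,0.1,0],"turn": [0,0,0]}
    - {"translation": [0,0.15,0],"turn": [0,0,0]}
    - {"translation": [0,0.2,0],"turn": [0,0,0]}
    - {"translation": [0,0.2,0],"turn": [0,0,0]}

```text
time_s: 7.45
ee_pos: [0.6134, -0.0452, 0.1733]
eef_rot: [-1.486, 1.569, -2.892]
force: [-4.6, -0.8, 0.4]
grip_width: 0.0216
```

Request:
arm_command:
  deltas:
    - {"translation": [0,0.05,0],"turn": [0,0,0]}
    - {"translation": [0,0.1,0],"turn": [0,0,0]}
    - {"translation": [0,0.1,0],"turn": [0,0,0]}

```text
time_s: 7.7
ee_pos: [0.6158, -0.0448, 0.1732]
eef_rot: [-1.582, 1.569, -2.989]
force: [-5.5, -1.3, -0.8]
grip_width: 0.0216
```

Request:
arm_command:
  deltas:
    - {"translation": [0,0.05,0],"turn": [0,0,0]}
    - {"translation": [0,0.1,0],"turn": [0,0,0]}
    - {"translation": [0,0.1,0],"turn": [0,0,0]}

```text
time_s: 7.95
ee_pos: [0.6182, -0.0443, 0.1731]
eef_rot: [-1.602, 1.569, -3.008]
force: [-6.2, -0.5, -0.8]
grip_width: 0.0216
```

Request:
arm_command:
  deltas:
    - {"translation": [0,0.06,0],"turn": [0,0,0]}
    - {"translation": [0.08,0.06,0],"turn": [0,0,0]}
    - {"translation": [0.16,0.06,0],"turn": [0,0,0]}
    - {"translation": [0.24,0.06,0],"turn": [0,0,0]}
    - {"translation": [0.3,0.06,0],"turn": [0,0,0]}
    - {"translation": [0.3,0.06,0],"turn": [0,0,0]}

```text
time_s: 8.45
ee_pos: [0.6199, -0.0445, 0.1659]
eef_rot: [-0.925, 1.569, -2.331]
force: [-4.3, -3.4, -0.4]
grip_width: 0.0217
```

Request:
arm_command:
  deltas:
    - {"translation": [0.08,0,0],"turn": [0,0,0]}
    - {"translation": [0.16,0,0],"turn": [0,0,0]}
    - {"translation": [0.24,0,0],"turn": [0,0,0]}
    - {"translation": [0.3,0,0],"turn": [0,0,0]}
    - {"translation": [0.3,0,0],"turn": [0,0,0]}

```text
time_s: 8.87
ee_pos: [0.6199, -0.0446, 0.1584]
eef_rot: [-0.861, 1.569, -2.267]
force: [-4.0, -3.3, -0.4]
grip_width: 0.0219
```

```bash
python3 - <<'E'
from h import *
o=ctrl.get_obs(); M=R.from_euler('xyz',o['eef_rot']).as_matrix()
print(o['time_s'],o['ee_pos'],o['force'],o['moment'],o['grip_width'],M.round(4))
a=save('wrist','w7'); b=save('scene','s7'); print(optics.get_calibration('wrist')['origin'])
cv2.imwrite('pics/crop7.png',cv2.hconcat([cv2.resize(a[60:300,200:440],(400,400),interpolation=2),cv2.resize(b[165:275,265:375],(400,400),interpolation=2)])[:,:,::-1])
E
```

```text
8.8667 [ 0.61990562 -0.04455214  0.15835904] [-3.95589037 -3.32620813 -0.44527885] [-0.96257459  0.89406432 -0.04270146] 0.02194424475463669 [[-9.000e-04  9.865e-01  1.637e-01]
 [-1.000e-03  1.637e-01 -9.865e-01]
 [-1.000e+00 -1.000e-03  9.000e-04]]
[0.60627108 0.0393482  0.31865216]
```

View pics/crop7.png

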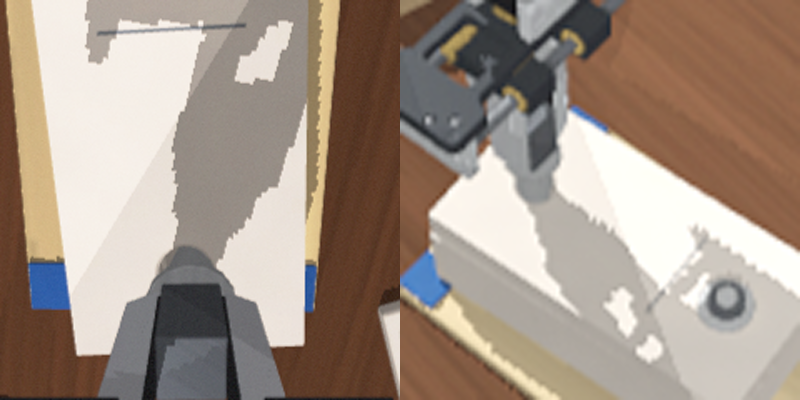

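Request:
arm_command:
  deltas:
    - {"translation": [0,0,0.05],"turn": [0,0,0]}
    - {"translation": [0.08,0,0.05],"turn": [0,0,0]}
    - {"translation": [0.16,0,0.05],"turn": [0,0,0]}
    - {"translation": [0.24,0,0.05],"turn": [0,0,0]}
    - {"translation": [0.3,0,0.05],"turn": [0,0,0]}
    - {"translation": [0.3,0,0.05],"turn": [0,0,0]}

```text
time_s: 9.47
ee_pos: [0.6201, -0.0454, 0.1506]
eef_rot: [-1.325, 1.57, -2.731]
force: [-4.1, -2.2, -1.0]
grip_width: 0.0216
```

Request:
arm_command:
  deltas:
    - {"translation": [0.08,0,0.03],"turn": [0,0,0]}
    - {"translation": [0.16,0,0.03],"turn": [0,0,0]}
    - {"translation": [0.24,0,0.03],"turn": [0,0,0]}
    - {"translation": [0.3,0,0.03],"turn": [0,0,0]}
    - {"translation": [0.3,0,0.03],"turn": [0,0,0]}

```text
time_s: 9.88
ee_pos: [0.6201, -0.0459, 0.1429]
eef_rot: [-1.814, 1.57, 3.063]
force: [-3.9, -1.1, -2.4]
grip_width: 0.0216
```

Request:
arm_command:
  deltas:
    - {"translation": [0.08,0,0.02],"turn": [0,0,0]}
    - {"translation": [0.16,0,0.02],"turn": [0,0,0]}
    - {"translation": [0.2,0,0.02],"turn": [0,0,0]}
    - {"translation": [0.2,0,0.02],"turn": [0,0,0]}

```text
time_s: 10.22
ee_pos: [0.6204, -0.0462, 0.138]
eef_rot: [-2.112, 1.57, 2.765]
force: [-4.0, 0.6, -1.3]
grip_width: 0.022
```

Request:
arm_command:
  deltas:
    - {"translation": [0.08,0,0],"turn": [0,0,0]}
    - {"translation": [0.16,0,0],"turn": [0,0,0]}
    - {"translation": [0.2,0,0],"turn": [0,0,0]}
    - {"translation": [0.2,0,0],"turn": [0,0,0]}

```text
time_s: 10.55
ee_pos: [0.6205, -0.0463, 0.133]
eef_rot: [-2.233, 1.57, 2.644]
force: [-4.1, 0.6, -1.2]
grip_width: 0.0219
```

Request:
arm_command:
  deltas:
    - {"translation": [0.08,0,0],"turn": [0,0,0]}
    - {"translation": [0.16,0,0],"turn": [0,0,0]}
    - {"translation": [0.24,0,0],"turn": [0,0,0]}
    - {"translation": [0.24,0,0],"turn": [0,0,0]}

```text
time_s: 10.88
ee_pos: [0.6205, -0.0463, 0.127]
eef_rot: [-2.511, 1.57, 2.366]
force: [-4.5, 1.6, -2.8]
grip_width: 0.0218
```

Request:
arm_command:
  deltas:
    - {"translation": [0.04,0,0],"turn": [0,0,0]}
    - {"translation": [0.08,0,0],"turn": [0,0,0]}
    - {"translation": [0.12,0,0],"turn": [0,0,0]}
    - {"translation": [0.12,0,0],"turn": [0,0,0]}

```text
time_s: 11.22
ee_pos: [0.6205, -0.0463, 0.1243]
eef_rot: [-2.752, 1.571, 2.125]
force: [-5.2, 1.4, -0.1]
grip_width: 0.0215
```

Request:
arm_command:
  deltas:
    - {"translation": [0.02,0,0],"turn": [0,0,0]}
    - {"translation": [0.04,0,0],"turn": [0,0,0]}
    - {"translation": [0.06,0,0],"turn": [0,0,0]}
    - {"translation": [0.06,0,0],"turn": [0,0,0]}

```text
time_s: 11.55
ee_pos: [0.6205, -0.0463, 0.1229]
eef_rot: [-2.606, 1.571, 2.271]
force: [-5.6, 1.4, 0.4]
grip_width: 0.0216
```

Request:
arm_command:
  deltas:
    - {"translation": [0.02,0,0],"turn": [0,0,0]}
    - {"translation": [0.04,0,0],"turn": [0,0,0]}
    - {"translation": [0.04,0,0],"turn": [0,0,0]}

```text
time_s: 11.8
ee_pos: [0.6205, -0.0463, 0.1219]
eef_rot: [-2.67, 1.571, 2.207]
force: [-4.9, 1.3, 0.9]
grip_width: 0.0216
```

Request:
arm_command:
  deltas:
    - {"translation": [0.02,0,0],"turn": [0,0,0]}
    - {"translation": [0.03,0,0],"turn": [0,0,0]}
    - {"translation": [0.03,0,0],"turn": [0,0,0]}

```text
time_s: 12.05
ee_pos: [0.6205, -0.0463, 0.1213]
eef_rot: [2.986, 1.571, 1.58]
force: [-6.6, 1.2, 3.3]
grip_width: 0.0217
```

Request:
arm_command:
  deltas:
    - {"translation": [0.02,0,0],"turn": [0,0,0]}
    - {"translation": [0.02,0,0],"turn": [0,0,0]}

```text
time_s: 12.22
ee_pos: [0.6206, -0.0463, 0.1213]
eef_rot: [1.764, 1.57, 0.358]
force: [-8.2, 1.4, 6.1]
grip_width: 0.0213
```

Request:
arm_command:
  deltas:
    - {"translation": [0.02,0,0],"turn": [0,0,0]}
    - {"translation": [0.02,0,0],"turn": [0,0,0]}

```text
time_s: 12.38
ee_pos: [0.6207, -0.0462, 0.1213]
eef_rot: [1.624, 1.57, 0.218]
force: [-9.4, 2.8, 10.5]
grip_width: 0.0217
```

```bash
python3 - <<'E'
from h import *
o=ctrl.get_obs(); M=R.from_euler('xyz',o['eef_rot']).as_matrix()
print(o['time_s'],o['ee_pos'],o['force'],o['moment'],o['grip_width'],M.round(4))
a=save('wrist','w8'); b=save('scene','s8')
cv2.imwrite('pics/crop8.png',cv2.hconcat([cv2.resize(a[140:320,220:400],(400,400),interpolation=2),cv2.resize(b[165:255,265:355],(400,400),interpolation=2)])[:,:,::-1])
E
```

```text
12.3833 [ 0.62066253 -0.04622659  0.12129132] [-9.36042502  2.83681332 10.45488967] [0.39424104 2.06702294 0.08611239] 0.02171941136646649 [[ 6.000e-04  9.865e-01  1.640e-01]
 [ 1.000e-04  1.640e-01 -9.865e-01]
 [-1.000e+00  7.000e-04 -0.000e+00]]
```

View pics/crop8.png

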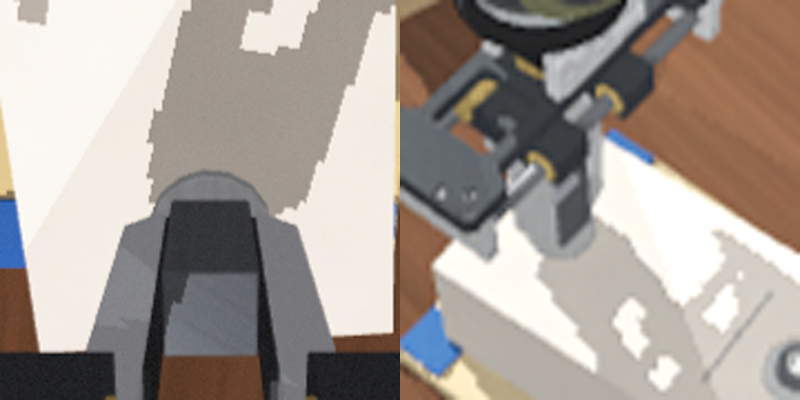

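Request:
arm_command:
  deltas:
    - {"translation": [0,-0.02,0],"turn": [0,0,0]}
    - {"translation": [0,-0.04,0],"turn": [0,0,0]}
    - {"translation": [0,-0.04,0],"turn": [0,0,0]}

```text
time_s: 12.73
ee_pos: [0.6205, -0.0463, 0.1213]
eef_rot: [1.478, 1.568, 0.072]
force: [-2.6, 2.6, 5.0]
grip_width: 0.0215
```

Request:
arm_command:
  deltas:
    - {"translation": [0.02,0,0],"turn": [0,0,0]}
    - {"translation": [0.04,0,0],"turn": [0,0,0]}
    - {"translation": [0.04,0,0],"turn": [0,0,0]}

```text
time_s: 12.98
ee_pos: [0.6205, -0.0463, 0.1213]
eef_rot: [1.441, 1.567, 0.035]
force: [-7.3, 3.4, 15.4]
grip_width: 0.0216
```

```bash
python3 - <<'E'
from h import *
o=ctrl.get_obs(); M=R.from_euler('xyz',o['eef_rot']).as_matrix()
print(o['time_s'],o['ee_pos'],o['force'],o['moment'],o['grip_width'],M.round(4))
E
```

```text
12.9833 [ 0.62049456 -0.04629648  0.12126098] [-7.32504239  3.37426294 15.4032046 ] [0.64184544 1.60435884 0.00594182] 0.021633826972103126 [[ 3.300e-03  9.864e-01  1.640e-01]
 [ 1.000e-04  1.640e-01 -9.865e-01]
 [-1.000e+00  3.300e-03  4.000e-04]]
```

Request:
arm_command:
  deltas:
    - {"translation": [-0.04,-0.03,-0.01],"turn": [0,0,0]}
    - {"translation": [-0.04,-0.03,-0.01],"turn": [0,0,0]}
    - {"translation": [-0.04,-0.03,-0.01],"turn": [0,0,0]}

```text
time_s: 13.23
ee_pos: [0.6198, -0.0464, 0.1213]
eef_rot: [1.369, 1.567, -0.037]
force: [-0.9, 1.7, 8.1]
grip_width: 0.0221
```

Request:
arm_command:
  deltas:
    - {"translation": [0,0,0],"turn": [0,0,0]}
    - {"translation": [0,0,0],"turn": [0,0,0]}
    - {"translation": [0,0,0],"turn": [0,0,0]}
    - {"translation": [0,0,0],"turn": [0,0,0]}
    - {"translation": [0,0,0],"turn": [0,0,0]}
    - {"translation": [0,0,0],"turn": [0,0,0]}
  gripper: 44

```text
time_s: 13.73
ee_pos: [0.6188, -0.0465, 0.1198]
eef_rot: [-1.526, 1.571, -2.932]
force: [0.4, 0.1, -0.3]
grip_width: 0.0441
```

```bash
python3 - <<'E'
from h import *
o=ctrl.get_obs()
print(o['time_s'],o['ee_pos'],o['force'],o['moment'],o['grip_width'])
a=save('wrist','w9'); b=save('scene','s9')
cv2.imwrite('pics/crop9.png',cv2.hconcat([cv2.resize(a[140:320,220:400],(400,400),interpolation=2),cv2.resize(b[165:255,265:355],(400,400),interpolation=2)])[:,:,::-1])
E
```

```text
13.7333 [ 0.61879562 -0.04649737  0.11982462] [ 0.36344289  0.06878749 -0.311588  ] [-0.01838391 -0.08346851  0.00331931] 0.04407137229176021
```

View pics/crop9.png

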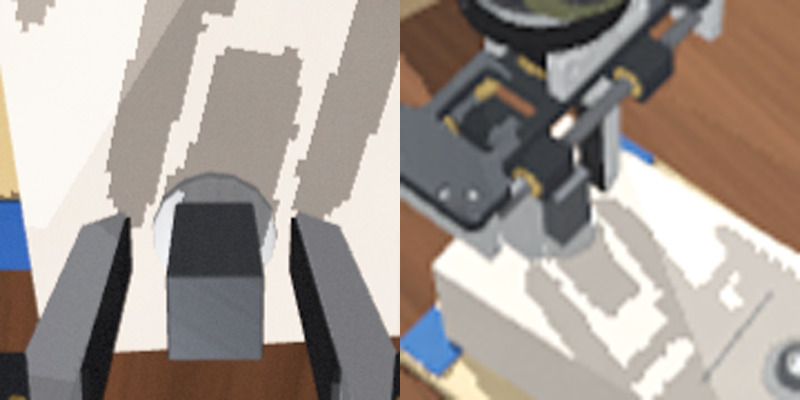

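Request:
arm_command:
  deltas:
    - {"translation": [-0.2,0,0],"turn": [0,0,0]}
    - {"translation": [-0.8,0,0],"turn": [0,0,0]}
    - {"translation": [-1.6,0,0],"turn": [0,0,0]}
    - {"translation": [-2.6,0,0],"turn": [0,0,0]}
    - {"translation": [-3.6,0,0.4],"turn": [0,0,0]}
    - {"translation": [-4.4,0,1.2],"turn": [0,0,0]}
    - {"translation": [-4.8,0,2.2],"turn": [0,0,0]}
    - {"translation": [-4.8,0,3.0],"turn": [0,0,0]}
    - {"translation": [-4.8,0,3.2],"turn": [0,0,0]}
    - {"translation": [-4.8,0,3.2],"turn": [0,0,0]}
    - {"translation": [-4.8,0,3.2],"turn": [0,0,0]}

```text
time_s: 14.75
ee_pos: [0.6317, -0.1248, 0.2396]
eef_rot: [-2.25, 1.57, 2.627]
force: [-0.2, -0.1, -0.4]
grip_width: 0.044
```

```bash
python3 - <<'E'
from h import *
o=ctrl.get_obs()
print(o['time_s'],o['ee_pos'],o['force'])
cal=optics.get_calibration('wrist'); a=save('wrist','w10'); b=save('scene','s10'); t=save('top','t10')
print('collar disc px at z .09..:',proj(cal,[.6205,-.0463,.096]),proj(cal,[.6205,-.0463,.14]))
cv2.imwrite('pics/crop10.png',cv2.hconcat([cv2.resize(a[60:200,250:390],(400,400),interpolation=2),cv2.resize(b[165:255,265:355],(400,400),interpolation=2)])[:,:,::-1])
E
```

```text
14.75 [ 0.63170181 -0.12483443  0.23957857] [-0.18250946 -0.11649999 -0.42313634]
collar disc px at z .09..: [316.34816338 112.86703016] [316.6353007  113.90607435]
```

View pics/crop10.png

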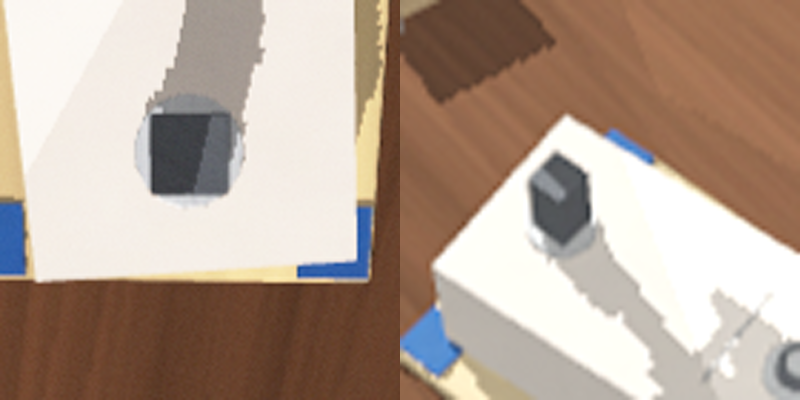

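View pics/s10.png

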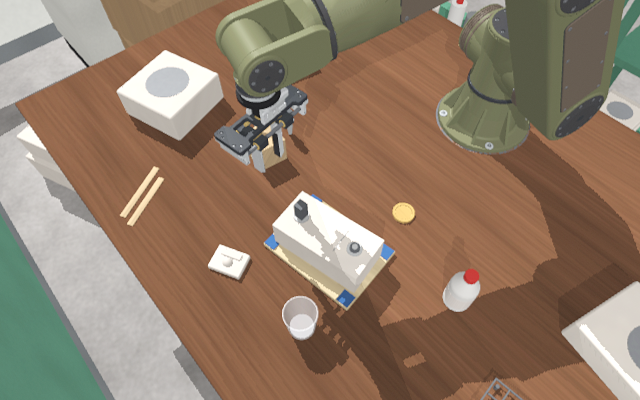

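View pics/w10.png

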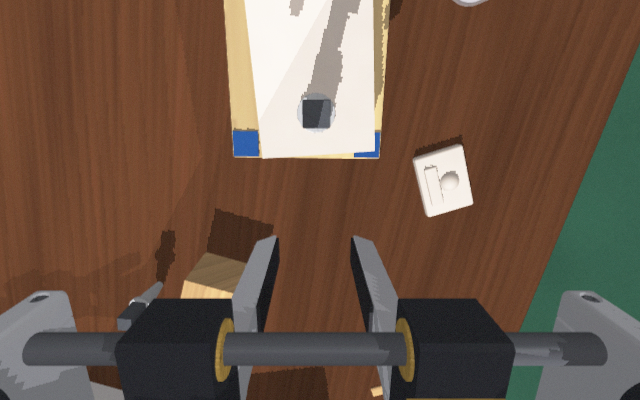

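```bash
python3 -c "
from station import ctrl
print(ctrl.hand_in(), ctrl.get_obs()['time_s'])"
```

```text
the job is handed in; nothing more can be done
the job is handed in; nothing more can be done
```

The pin is seated in the mould with its collar on the upper half, the gripper has let go and backed off, and the job was handed in at about 15 s.

- **Pin:** I took the large pin from the rest, not either of the two smaller ones standing loose beside it. I gripped it across two flats at 60 N.
- **Finding the hole:** A close wrist picture showed the edge of the lower hole through the upper one, about 10–11 mm along the swing. I put the tip in the upper hole and moved the upper half about 11 mm with the pin, at about 6 N sideways. The tip then went past the joint with no upward force.
- **Seating:** The collar met the upper half at the height I had worked out beforehand (TCP 0.1213 m). I pressed to about 15 N upward on the wrist. No reading at the end of a move came near 60 N; forces within moves were not recorded.

**Last checks:** The wrist picture shows the pin upright within a pixel of the predicted place. In the scene picture the halves' sides look flush, and the medal, plaque, cup, bottle and loose pins stand where they were. The wrist force was near zero after release.

**Disagreements:**
- My first two pin positions differed by about 5 mm, because the calibration was read after the arm had moved slightly. The close view before gripping settled it.
- I judged the halves' alignment by eye and did not measure it.

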